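Level the scale stand and hold its foot pressed

ROBOT

A 6-joint arm with a two-finger parallel gripper is mounted at the origin on a cart in front of the work surface, level with it; the furniture and walls round the work are solid. World frame = base frame: x ahead of the robot, y to its left, z up, the work surface at z = 0. Lengths are in m, angles in rad, forces in N, time in s.
With the tool pointing down it reaches from about 0.375 to 0.975 m from the base axis. Payload 3.8 kg.
Tool frame: the origin (TCP) lies midway between the tips of the shut fingers; the grasp point (between the pads) lies 19 mm behind it; z points along the fingers, y is the line along which they close (so a half turn about z gives the same grasp; the last joint's range is limited). The gripper opens to 85 mm and grips with 20 to 120 N. Pads are 22 mm wide; open, the fingers measure 114 mm over their backs; the gripper's body (76 mm by 85 mm) begins 54 mm behind the grasp point. The pads swing forward as they close: fully open they stand 13 mm farther back than shut.
Start: joints at [1.124, 0.264, 1.604, -0, 1.274, -0.037], TCP at [0.269, 0.619, 0.231] pointing down, gripper open.
Joint ranges: [-2.63, 2.63], [-0.94, 2.18], [0.31, 2.57], [-1.31, 4.45], [0, 2.66], [-2.55, 2.55]. Speed limits (rad/s): [2.57, 2.57, 3.14, 3.14, 3.14, 3.14].

INTERFACE

Orientations are given as a rotation vector (axis times angle).
In Python, from workcell import bot, cams gives the robot as it stands.
- The arm moves only by the tool play_rows, never from a script. Its argument "rows" is a list of rows, each a list of 2 entries, a list of its own where there are three numbers: the shift along the tool's x, y, z scaled (see below), then the turn, a rotation vector about the tool's x, y, z scaled (see below). A call has 1 to 20 rows; each row is the pose to reach, as a shift and turn from the pose commanded when the call began, along the tool's axes at that moment; what a row does not reach only later rows make up. The controller multiplies each number of a shift by 250 mm and each number of a turn by 45 degrees. A row lasts 1/12 s, in which the tool goes at most 41.7 mm and 7.16 degrees, less where a joint would pass 70% of its speed; a pose out of reach is approached as far as the arm can. A call with a number of a shift or a turn outside -1 to 1 is refused whole. A call with a gripper value outside its range is refused whole. "claw" is the opening, from -1 (shut) to 1 (fully open), set as the call begins (left out, the last holds). The fingers move at their own pace and stop on an object; "newtons" is the grip in N (left out, the last holds). Time passes only in rows, so rows that repeat a pose let the fingers close. It gives the time, the measured TCP pose, the force, the opening and the grip force at its end, in the units of the state.
- bot.read_state(): the state, without advancing time (a new reading comes with each control period).
- cams.read_camera(name): name is "scene" or "top" or "wrist"; returns a dict with "image" (384x512x3 uint8, red, green, blue), "K" (3x3 intrinsics, pixels), "T" (4x4, takes a point from camera to world coordinates); the wrist camera has in their place "mount" (4x4, takes a point from camera to tool coordinates, whose origin is the TCP and whose axes are the flange's). Camera axes: x right, y down, z forward; pixel columns grow to the right and rows downward; lengths in m; the calibration is good to about 2 mm. A picture is of the moment at which its call begins: read the wrist's pose just before it. There is no depth.
- bot.finish_job(): hands the job in; it is judged then, once.
The state is a dict: "time": time; "q": joint angles; "joint_vel": joint speeds; "joint_torque": joint torques, N m; "tool_pos": TCP position; "tcp_rot": TCP orientation; "wrist_force": force on the tool from outside, world axes, zero at the start; "torque": the same for the moment, N m; "width": opening from 0.0 (shut) to 1.0 (fully open); "grip_force": force on a finger pad.
Only numpy, scipy, OpenCV 4.12 (cv2) and the standard library are available. Lean on these libraries where they do the work, as an engineer would, in place of code of your own. Each camera call takes 0.05 s, during which the arm holds its last target. There are 200 camera calls.

TASK

The stand in the middle of the worktop is out of level: lower the spirit level over the stand's two pins until it lies flush on the deck and let go of it, then take the stand's foot knob from above, push it down as far as it goes and turn it clockwise until the whole bubble lies between the two lines. Finish still gripping the knob and pushing it fully down, with the bubble between the lines - do not let go, I will fix the foot while you hold it. Leave the pen, the tape and the pan where they are.

Things in the scene. Friction and masses are not known exactly. Their poses are not given: they have to be found in the camera images.
- level: spirit level, bare aluminium, loose, 0.35 kg (may vary). Plate 160 x 50 x 8 mm with a 10.3 mm through hole 62 mm either side of the middle on its long axis; on the plate's middle a grip block 86 mm long, 24 mm wide, from 8 to 38 mm above the underside, with the vial in its top. Origin: centre of the plate's underside; x along its length, y across, z up. It may go on either way round.
- vial_mid (a point): middle of the vial, on the top of the level's grip block, 39 mm above the level's underside: a black strip 66 mm long along the level's x with two white cross lines 10.5 mm either side of this point.
- bubble (a point): centre of the bubble, a white pill 16 mm long and 6 mm wide in the vial; it drifts along the level's x towards the higher end, 0.7 mm per mrad of tilt, up to 17 mm from the middle, and takes about 1 s to settle. It lies between the lines when its centre is within 2.5 mm of vial_mid.
- stand: levelling stand for a portion scale, fixed to the worktop: dark steel base 170 x 340 x 12 mm; above it a deck of bright steel, 156 x 240 mm, its top about 51 mm above the worktop, hinged to the base at one end. Origin: centre of the base's underside; y along its length: the deck's hinge is at y = +135 mm, the foot with its knob at y = -130 mm, z up.
- seat (a point): point on the top face of the deck midway between its two pins (8 mm diameter, upright on the deck, 15 mm tall with the last 4 mm tapered, 62 mm either side along y). Its axes are the deck's: y runs from the foot to the hinge, z square to the deck. At the start the foot end is low (deck tilted 9 to 21 mrad).
- foot_knob: black push-to-turn knob on the foot: round flange 56 mm across and on it an upright bar grip 46 mm long (its x), 14 mm wide (its y), 28 mm tall. Origin: on the turning axis, at the knob's underside, 75 mm above the worktop when up; z up. Pushed to its stop and turned clockwise (seen from above) it raises the foot end of the deck, 10.8 mrad per rad; unpressed it turns freely and drives nothing.
- knob_grip (a point): on the knob's axis, 24 mm above its origin, about mid-height of the bar: where to grip it. The flange's top is 16 mm below this point.
- push (a joint): how far the knob is pushed down, m: 0 up, 0.005 at the stop. A spring resists with 3 N at the top, 5.5 N at the stop; it surely drives the foot's screw when pushed with 12 N. The screw stays put when the knob is let up. A bubble on the seated level moves about 7.6 mm towards the knob per rad clockwise.
- pen: red and white pen lying on the worktop, 135 mm long, a bystander. Origin: centre underside.
- tape: roll of tape lying flat, 98 mm across, 25 mm high, a bystander. Origin: centre underside.
- pan: steel pan with croquettes, 132 x 176 x 58 mm, a bystander. Origin: centre underside.
Mind the look-alikes: they are no part of the job. Of the things that look like the level, the larger one is meant.

How it is judged:
By the outcome, as a careful person would: the job done as asked, in the order asked, and still so for the second after the job is handed in, while the arm keeps its last pose, push and grip.
It also fails if it takes over 72 s, if anything falls off the work surface, if the arm or the gripper's body presses on something with over 40 N, if the wrist force passes 120 N, or if a joint passes its speed limit or range.

## Working session

There is one attempt and no reset: what is moved stays moved. The work goes in short steps, Python scripts to look and compute and a tool call to move; the robot and the scene stay as the last step left them, time stands still between calls to the robot, and variables do not carry over. Pictures are saved under pics/ and viewed, at most 10 in all, crops included, and the job is handed in when it is done.

Besides the shell and the picture viewer there is one more tool, called after ">>>" by a JSON object that holds its "op" and its "data". play_rows: Moves the arm, as the interface text tells. Its arguments: {"type":"object","properties":{"rows":{"type":"array","items":{"type":"array"}},"claw":{"type":"number"},"newtons":{"type":"number"}},"required":["rows"]}

```bash
ls; mkdir -p pics; python3 - <<'E'
from workcell import bot,cams
import cv2,numpy as np
s=bot.read_state();print({k:np.round(v,4).tolist() for k,v in s.items()})
for n in("top","scene"):
    c=cams.read_camera(n);cv2.imwrite(f"pics/{n}0.png",c["image"][...,::-1]);print(n,c["K"].tolist(),np.round(c["T"],4).tolist())
c=cams.read_camera("wrist");print(c["K"].tolist(),np.round(c["mount"],4).tolist())
a=cv2.imread("pics/top0.png");b=cv2.imread("pics/scene0.png")
cv2.imwrite("pics/top0b.png",cv2.resize(a,(800,600),interpolation=3));cv2.imwrite("pics/scene0b.png",cv2.resize(b,(800,600),interpolation=3))
E
```

```text
pics
{'time': 0.0, 'q': [1.1241, 0.2648, 1.6054, -0.0, 1.2737, -0.0369], 'joint_vel': [-0.0002, -0.001, -0.0008, 0.0005, 0.001, 0.002], 'joint_torque': [0.0, -51.5099, -36.7319, -0.0003, 0.0128, 0.0], 'tool_pos': [0.2686, 0.6185, 0.2299], 'tcp_rot': [-0.6391, -3.0754, 0.0034], 'wrist_force': [-0.1003, 0.1129, -0.5014], 'torque': [0.0091, -0.0359, -0.0056], 'grip_force': 0.0, 'width': 1.0024}
top [[459.1050248402634, 0.0, 261.30470676705363], [0.0, 459.1050248402634, 190.954369550265], [0.0, 0.0, 1.0]] [[0.0124, -0.9816, 0.1907, 0.1659], [-0.9999, -0.0118, 0.0047, -0.0686], [-0.0023, -0.1908, -0.9816, 1.5446], [0.0, 0.0, 0.0, 1.0]]
scene [[477.1035786801522, 0.0, 253.15307629650556], [0.0, 477.1035786801522, 190.27595077062685], [0.0, 0.0, 1.0]] [[0.7029, -0.303, 0.6435, -0.6571], [-0.7113, -0.2992, 0.636, -1.1527], [-0.0002, -0.9048, -0.4258, 0.8104], [0.0, 0.0, 0.0, 1.0]]
[[264.71751099466184, 0.0, 255.91179025719836], [0.0, 264.71751099466184, 194.08446275606374], [0.0, 0.0, 1.0]] [[0.0002, -0.959, -0.2835, 0.0732], [1.0, 0.0003, -0.0004, 0.0005], [0.0004, -0.2835, 0.959, -0.1429], [0.0, 0.0, 0.0, 1.0]]
```

View pics/top0b.png

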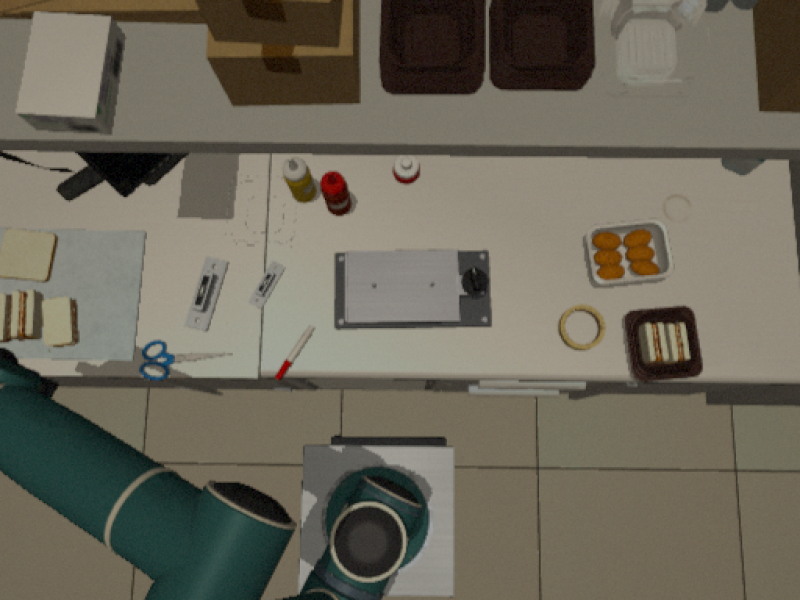

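View pics/scene0b.png

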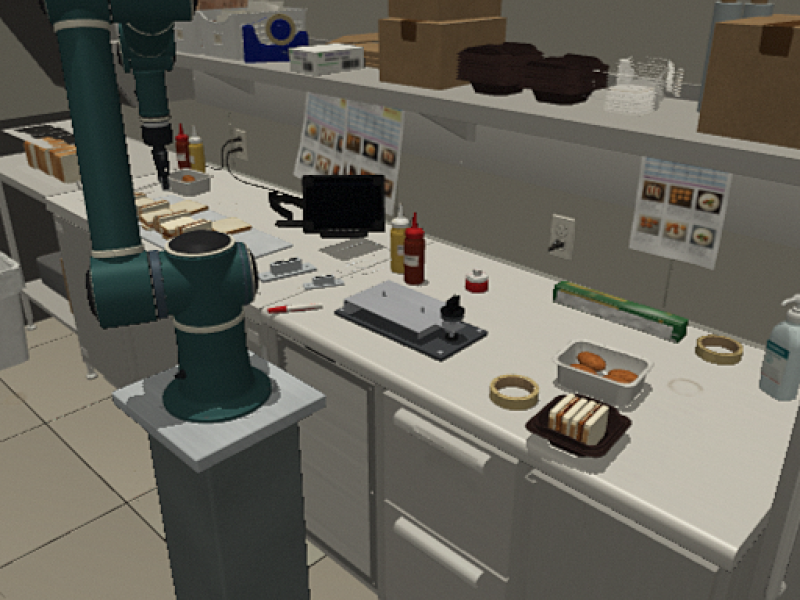

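The level look-alikes, in the 800x600 top view: a large one at (207,293) and a small one at (266,284). The larger fits the description. The stand is at about (412,288) with its knob at (475,281), so the foot points right (-y). I'll confirm the choice in an enlarged crop.

```bash
cat > h.py <<'E'
from workcell import bot,cams
import cv2,numpy as np
from scipy.spatial.transform import Rotation as R
def cam(n):
    s=bot.read_state();c=cams.read_camera(n)
    if n=="wrist":
        T=np.eye(4);T[:3,:3]=R.from_rotvec(s["tcp_rot"]).as_matrix();T[:3,3]=s["tool_pos"];c["T"]=T@c["mount"]
    return c
def ray(c,p):
    d=c["T"][:3,:3]@np.linalg.solve(c["K"],[p[0],p[1],1.]);return c["T"][:3,3],d/np.linalg.norm(d)
def plane(c,p,z):
    o,d=ray(c,p);return o+d*(z-o[2])/d[2]
def proj(c,P):
    q=c["K"]@(c["T"][:3,:3].T@(np.array(P)-c["T"][:3,3]));return q[:2]/q[2]
def tri(rays):
    A=0;b=0
    for o,d in rays:
        M=np.eye(3)-np.outer(d,d);A=A+M;b=b+M@o
    P=np.linalg.solve(A,b);return P,[float(np.linalg.norm(np.cross(P-o,d))) for o,d in rays]
def goto(P,rv=None):
    "print shift/turn in move units from current measured pose to world pose"
    s=bot.read_state();M=R.from_rotvec(s["tcp_rot"])
    sh=M.inv().apply(np.array(P)-s["tool_pos"])/.25
    t=np.zeros(3) if rv is None else (M.inv()*R.from_rotvec(rv)).as_rotvec()/np.radians(45)
    print("shift",sh.round(4).tolist(),"turn",t.round(4).tolist())
def down(psi):
    "rotvec, tool z down, tool x at world yaw psi"
    x=np.array([np.cos(psi),np.sin(psi),0]);z=np.array([0,0,-1.]);return R.from_matrix(np.c_[x,np.cross(z,x),z]).as_rotvec()
E
python3 - <<'E'
from h import *
a=cv2.imread("pics/top0.png");b=cv2.imread("pics/scene0.png")
A=cv2.resize(a[155:215,110:325],(800,223),interpolation=2);B=cv2.resize(b[145:235,160:320],(640,360),interpolation=2)
o=np.zeros((590,800,3),np.uint8);o[:223]=A;o[228:588,:640]=B
cv2.imwrite("pics/crop1.png",o)
M=R.from_rotvec([-0.6391,-3.0754,0.0034]).as_matrix();print(M.round(3))
E
```

```text
[[-0.917  0.398 -0.001]
 [ 0.398  0.917 -0.002]
 [ 0.    -0.002 -1.   ]]
```

View pics/crop1.png

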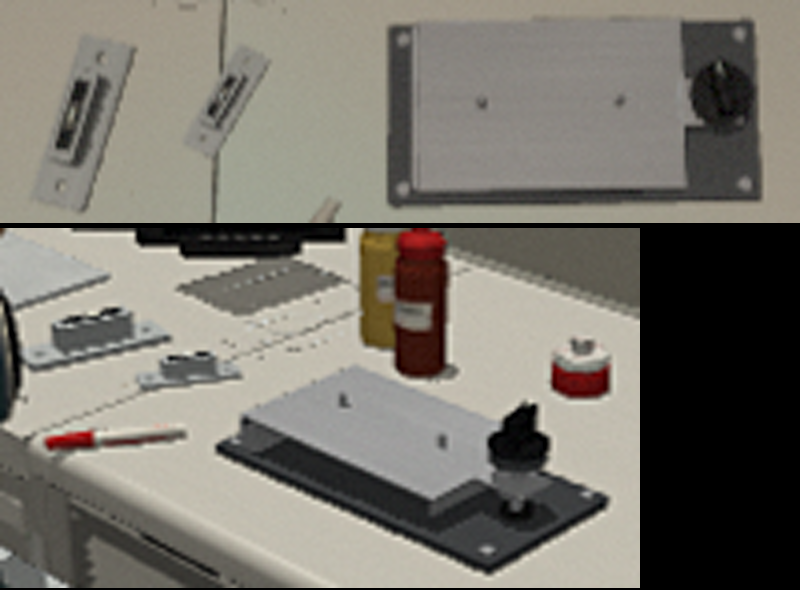

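Confirmed: the large level is at the left of the crop, with holes at (100,57) and (62,186). The pins are at (482,103) and (620,100), and the knob is at (720,95) with its bar roughly along world x.

```bash
python3 - <<'E'
from h import *
c=cam("top");f=lambda u,v:(110+u/3.72,155+v/3.72)
A=plane(c,f(100,57),.008);B=plane(c,f(62,186),.008);m=(A+B)/2;d=A-B
print("level",A,B,m,np.degrees(np.arctan2(d[1],d[0])),np.linalg.norm(d))
print("pins",plane(c,f(482,106),.051),plane(c,f(620,103),.051),"knob",plane(c,f(720,95),.085))
psi=np.arctan2(-d[1],-d[0]);goto([m[0],m[1],.2],down(psi))
E
```

```text
level [0.53158005 0.3677895  0.008     ] [0.41038104 0.394699   0.008     ] [0.47098055 0.38124425 0.008     ] -12.518169622048656 0.12415039567272504
pins [0.48042953 0.01105731 0.051     ] [ 0.48464496 -0.1122529   0.051     ] knob [ 0.48558304 -0.19862961  0.085     ]
shift [-1.1204, -0.5486, 0.1224] turn [-0.0018, -0.0003, -0.2436]
```

>>> {"op": "play_rows", "data": {"rows": [[[-0.9, -0.44, 0.1], [0, 0, -0.24]], [[-0.9, -0.44, 0.1], [0, 0, -0.24]], [[-0.9, -0.44, 0.1], [0, 0, -0.24]], [[-0.9, -0.44, 0.1], [0, 0, -0.24]], [[-0.9, -0.44, 0.1], [0, 0, -0.24]], [[-0.9, -0.44, 0.1], [0, 0, -0.24]], [[-0.9, -0.44, 0.1], [0, 0, -0.24]], [[-0.9, -0.44, 0.1], [0, 0, -0.24]]], "claw": 1}}

```text
time: 0.87
tool_pos: [0.4327, 0.4264, 0.2057]
tcp_rot: [-0.354, -3.121, 0.001]
wrist_force: [0.3, 0.3, -0.6]
width: 0.994
grip_force: 0.0
```

```bash
python3 - <<'E'
from h import *
goto([.471,.3812,.2],down(np.radians(167.5)))
c=cam("wrist");cv2.imwrite("pics/w1.png",cv2.resize(c["image"][...,::-1],(800,600),interpolation=2));np.save("w1T.npy",c["T"])
for P in ([.5316,.3678,.008],[.4104,.3947,.008]):print(proj(c,P)*1.5625)
E
```

```text
shift [-0.1897, -0.1419, 0.0229] turn [-0.0012, -0.0008, -0.0096]
[361.20845031 389.25625131]
[356.18958538 254.56418385]
```

View pics/w1.png

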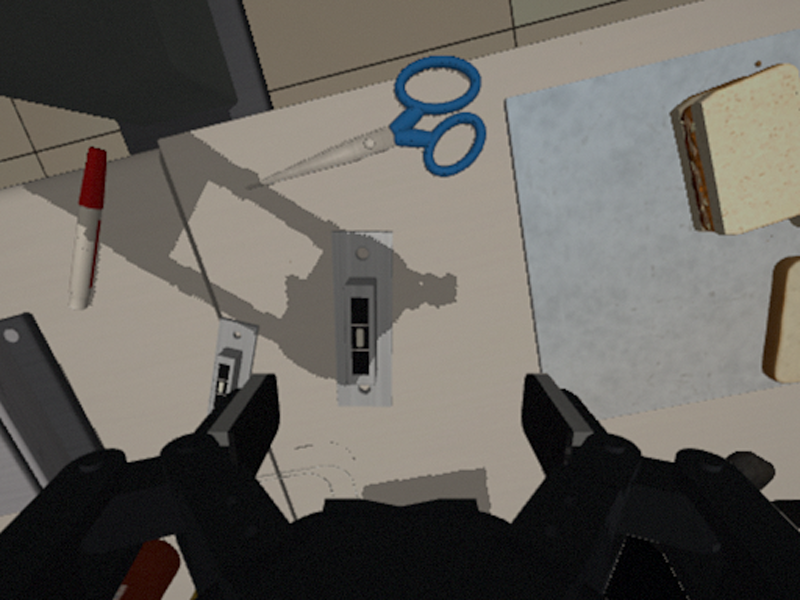

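The wrist view shows the level's holes at (362,253) and (364,385), with the black strip's middle at (360,336). The gripper is roughly aligned with the level.

```bash
python3 - <<'E'
from h import *
c=cam("wrist");c["T"]=np.load("w1T.npy");f=lambda u,v:np.array((u,v))/1.5625
A=plane(c,f(363.5,385),.008);B=plane(c,f(362,253.5),.008);m=(A+B)/2;d=B-A
print(A,B,m,np.degrees(np.arctan2(d[1],d[0])),np.linalg.norm(d))
t=cam("top")
print(tri([ray(c,f(360,336)),ray(t,(110+72/3.72,155+114/3.72))]))
for p,q in(((363.5,385),(100,57)),((362,253.5),(62,186))):print(tri([ray(c,f(*p)),ray(t,(110+q[0]/3.72,155+q[1]/3.72))]))
goto([m[0],m[1],.1],down(np.arctan2(d[1],d[0])))
E
```

```text
[0.52789029 0.370912   0.008     ] [0.41061596 0.39962176 0.008     ] [0.46925313 0.38526688 0.008     ] 166.24404604865262 0.12073739599553733
(array([0.47326751, 0.38372118, 0.02953449]), [0.00017347581563636344, 0.0001734758156362487])
(array([5.32623358e-01, 3.69558314e-01, 1.40573356e-04]), [0.0008967733671308131, 0.0008967733671307223])
(array([ 0.41223057,  0.39815074, -0.00344716]), [2.758770629606392e-05, 2.7587706296115427e-05])
shift [-0.1885, -0.139, 0.4254] turn [0.0007, -0.0005, 0.0245]
```

>>> {"op": "play_rows", "data": {"rows": [[[-0.19, -0.14, 0.15], [0, 0, 0]], [[-0.19, -0.14, 0.34], [0, 0, 0]], [[-0.19, -0.14, 0.34], [0, 0, 0]], [[-0.19, -0.14, 0.34], [0, 0, 0]], [[-0.19, -0.14, 0.34], [0, 0, 0]], [[-0.19, -0.14, 0.34], [0, 0, 0]]], "claw": 0.7}}

```text
time: 1.52
tool_pos: [0.4701, 0.386, 0.1229]
tcp_rot: [0.344, 3.121, 0.003]
wrist_force: [0.2, 0.1, 0.8]
width: 0.854
grip_force: 0.0
```

```bash
python3 - <<'E'
from h import *
c=cam("wrist");cv2.imwrite("pics/w2.png",cv2.resize(c["image"][...,::-1],(800,600),interpolation=2));np.save("w2T.npy",c["T"])
E
```

```text
(no output)
```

View pics/w2.png

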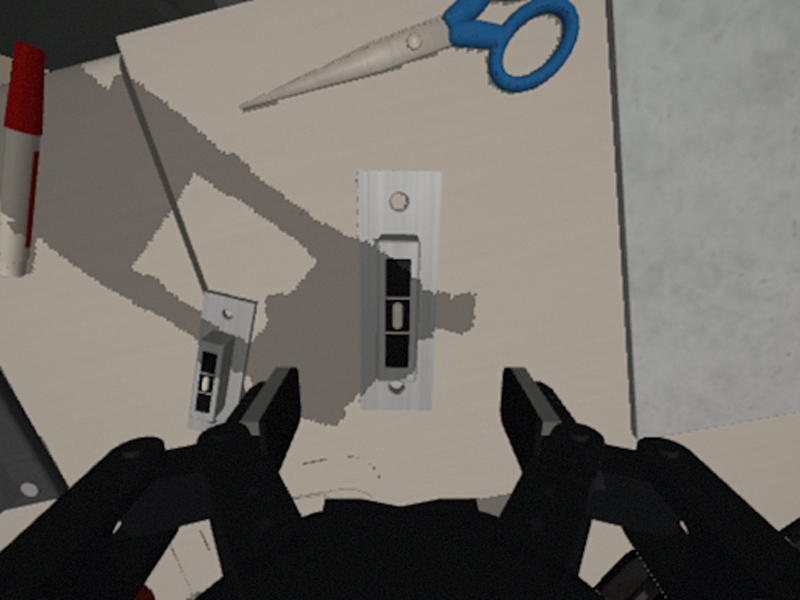

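Second wrist view: the plate's corners are at (359,171), (442,171), (361,409) and (432,409), the far hole is at (399,201), and the strip's cross lines are at rows 299 and 333, column 398.

```bash
python3 - <<'E'
from h import *
c1=cam("wrist");c2=dict(c1);c1["T"]=np.load("w1T.npy");c2["T"]=np.load("w2T.npy");f=lambda u,v:np.array((u,v))/1.5625
for n,p,q in(("hole",(362,253.5),(399,201)),("vial",(360,337),(397.8,316)),("TL",(333,231),(359,171)),("TR",(391.5,231),(441.5,171)),("BL",(338,405),(361,409)),("BR",(393,405),(432,409))):
    P,e=tri([ray(c1,f(*p)),ray(c2,f(*q))]);print(n,P.round(4),np.round(e,4))
g=[plane(c2,f(*q),.008) for q in((359,171),(441.5,171),(361,409),(432,409))]
m=sum(g)/4;d=(g[0]+g[1]-g[2]-g[3])/2;print("c2 centre",m,np.linalg.norm(d),np.degrees(np.arctan2(d[1],d[0])),"width",np.linalg.norm(g[0]-g[1]),np.linalg.norm(g[2]-g[3]))
v=plane(c2,f(397.8,316),.039);print("vial",v)
goto([v[0],v[1],.06],down(np.arctan2(d[1],d[0])))
E
```

```text
hole [0.4103 0.3998 0.0096] [0.0001 0.0001]
vial [0.472  0.385  0.0371] [0.0003 0.0003]
TL [3.880e-01 3.797e-01 2.000e-04] [0.0001 0.0001]
TR [0.3985 0.4279 0.007 ] [0.0004 0.0004]
BL [0.5423 0.3429 0.0089] [0.0003 0.0003]
BR [ 0.5594  0.391  -0.0013] [0.0003 0.0003]
c2 centre [0.47108335 0.38555582 0.008     ] 0.15944958801392403 166.4899395772059 width 0.0489645037903381 0.04992095886262649
vial [0.47166179 0.3852401  0.039     ]
shift [-0.0031, -0.0047, 0.2561] turn [0.0046, 0.0035, 0.0206]
```

>>> {"op": "play_rows", "data": {"rows": [[[-0.004, -0.004, 0.15], [0, 0, 0.02]], [[-0.004, -0.004, 0.28], [0, 0, 0.02]], [[-0.004, -0.004, 0.36], [0, 0, 0.02]], [[-0.004, -0.004, 0.41], [0, 0, 0.02]], [[-0.004, -0.004, 0.44], [0, 0, 0.02]], [[-0.004, -0.004, 0.44], [0, 0, 0.02]], [[-0.004, -0.004, 0.44], [0, 0, 0.02]]], "claw": 0.7}}

```text
time: 2.2
tool_pos: [0.4718, 0.3839, 0.0127]
tcp_rot: [0.371, 3.118, 0.003]
wrist_force: [-0.1, 0.3, 0.8]
width: 0.85
grip_force: 0.0
```

>>> {"op": "play_rows", "data": {"rows": [[[0, 0, 0], [0, 0, 0]], [[0, 0, 0], [0, 0, 0]], [[0, 0, 0], [0, 0, 0]], [[0, 0, 0], [0, 0, 0]], [[0, 0, 0], [0, 0, 0]], [[0, 0, 0], [0, 0, 0]], [[0, 0, 0], [0, 0, 0]], [[0, 0, 0], [0, 0, 0]], [[0, 0, 0], [0, 0, 0]], [[0, 0, 0], [0, 0, 0]]], "claw": -1, "newtons": 50}}

```text
time: 3.03
tool_pos: [0.4718, 0.3835, 0.0125]
tcp_rot: [0.371, 3.118, 0.002]
wrist_force: [0.0, 0.8, 6.3]
width: 0.272
grip_force: 51.0
```

>>> {"op": "play_rows", "data": {"rows": [[[0, 0, -0.1], [0, 0, 0]], [[0, 0, -0.25], [0, 0, 0]], [[0, 0, -0.4], [0, 0, 0]], [[0, 0, -0.5], [0, 0, 0]], [[0, 0, -0.6], [0, 0, 0]], [[0, 0, -0.6], [0, 0, 0]], [[0, 0, -0.6], [0, 0, 0]]]}}

```text
time: 3.62
tool_pos: [0.4715, 0.3832, 0.1622]
tcp_rot: [0.371, 3.118, 0.003]
wrist_force: [0.0, 0.0, -3.0]
width: 0.272
grip_force: 50.1
```

```bash
python3 - <<'E'
from h import *
s=bot.read_state();print(s["q"],s["tool_pos"],s["tcp_rot"])
# pins: yaw + mid from top
c=cam("top");f=lambda u,v:(110+u/3.72,155+v/3.72)
A=plane(c,f(482,106),.051);B=plane(c,f(620,103),.051);m=(A+B)/2;d=A-B;y=np.arctan2(d[1],d[0]);print(m,np.degrees(y),np.linalg.norm(d))
goto([m[0],m[1],.16],down(y))
E
```

```text
[ 6.41459152e-01  1.87965805e-01  1.82770461e+00 -6.88156828e-05
  1.12338394e+00 -6.92265826e-01] [0.47148971 0.38316581 0.16215831] [3.71250300e-01 3.11768265e+00 2.67453346e-03]
[ 0.48253724 -0.05059779  0.051     ] 91.95792445179605 0.12338225088528963
shift [-0.4545, -1.6712, 0.0018] turn [-0.0022, 0.0, 1.6546]
```

>>> {"op": "play_rows", "data": {"rows": [[[-0.01, -0.1, 0], [0, 0, 0.1]], [[-0.03, -0.25, 0], [0, 0, 0.25]], [[-0.04, -0.4, 0], [0, 0, 0.4]], [[-0.06, -0.56, 0], [0, 0, 0.55]], [[-0.07, -0.72, 0], [0, 0, 0.7]], [[-0.085, -0.87, 0], [0, 0, 0.83]], [[-0.085, -0.87, 0], [0, 0, 0.83]], [[-0.085, -0.87, 0], [0, 0, 0.83]]]}}

```text
time: 4.33
tool_pos: [0.438, 0.164, 0.1581]
tcp_rot: [-1.353, -2.83, 0.006]
wrist_force: [0.9, 1.7, -2.9]
width: 0.272
grip_force: 50.4
```

```bash
python3 - <<'E'
from h import *
print(bot.read_state()["q"].round(3) if hasattr(bot.read_state()["q"],"round") else bot.read_state()["q"])
goto([.41,-.05,.16],down(np.radians(92)))
E
```

```text
[ 0.305 -0.07   2.109  0.     1.108 -0.374]
shift [-0.5959, -0.6245, -0.0055] turn [-0.0073, -0.0005, 0.8197]
```

>>> {"op": "play_rows", "data": {"rows": [[[-0.1, -0.1, 0], [0, 0, 0.12]], [[-0.2, -0.2, 0], [0, 0, 0.27]], [[-0.3, -0.31, 0], [0, 0, 0.42]], [[-0.4, -0.42, 0], [0, 0, 0.57]], [[-0.5, -0.52, 0], [0, 0, 0.7]], [[-0.56, -0.58, 0], [0, 0, 0.82]], [[-0.6, -0.62, 0], [0, 0, 0.82]], [[-0.6, -0.62, 0], [0, 0, 0.82]], [[-0.6, -0.62, 0], [0, 0, 0.82]], [[-0.6, -0.62, 0], [0, 0, 0.82]]]}}

```text
time: 5.17
tool_pos: [0.4144, -0.0466, 0.1603]
tcp_rot: [-2.176, -2.263, 0.001]
wrist_force: [-0.1, 0.0, -2.5]
width: 0.269
grip_force: 50.6
```

```bash
python3 - <<'E'
from h import *
c=cam("wrist");cv2.imwrite("pics/w3raw.png",c["image"][...,::-1]);cv2.imwrite("pics/w3.png",cv2.resize(c["image"][...,::-1],(800,600),interpolation=2));np.save("w3T.npy",c["T"])
for P in ([.480,.011,.051],[.4846,-.1123,.051],[.4856,-.1986,.1]):print(proj(c,P)*1.5625)
E
```

```text
[515.10175961 212.51479352]
[500.43824115 397.48559861]
[505.11594404 559.84551989]
```

View pics/w3.png

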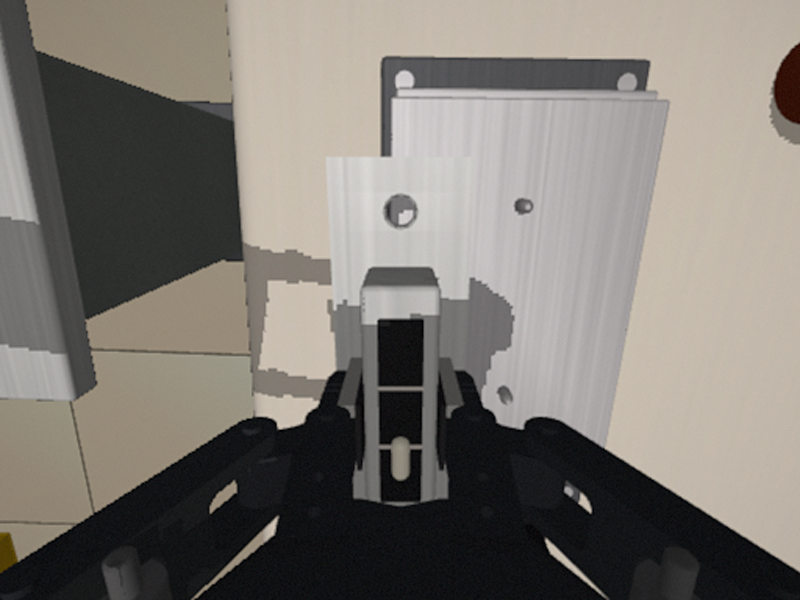

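Pins in this view are at about (523,206) and (505,395). The held level's far hole is at (401,211). I'll take a second view shifted towards the foot.

>>> {"op": "play_rows", "data": {"rows": [[[-0.08, 0, 0], [0, 0, 0]], [[-0.16, 0, 0], [0, 0, 0]], [[-0.2, 0, 0], [0, 0, 0]], [[-0.2, 0, 0], [0, 0, 0]], [[-0.2, 0, 0], [0, 0, 0]], [[-0.2, 0, 0], [0, 0, 0]], [[-0.2, 0, 0], [0, 0, 0]]]}}

```text
time: 5.8
tool_pos: [0.4165, -0.0968, 0.1611]
tcp_rot: [-2.177, -2.264, -0.0]
wrist_force: [-0.2, 0.7, -3.1]
width: 0.27
grip_force: 50.6
```

```bash
python3 - <<'E'
from h import *
c=cam("wrist");cv2.imwrite("pics/w4raw.png",c["image"][...,::-1]);np.save("w4T.npy",c["T"]);print(c["T"][:3,3])
ps=[proj(c,P) for P in ([.480,.011,.051],[.4846,-.1123,.051])]
a=cv2.imread("pics/w3raw.png");b=cv2.imread("pics/w4raw.png");o=[]
for im,l in((a,[(335,132),(323,253),(257,135)]),(b,[*ps,(257,135)])):
    r=[]
    for u,v in l:
        u,v=int(round(u)),int(round(v));print(u,v)
        r.append(cv2.resize(im[v-16:v+16,u-16:u+16],(256,256),interpolation=2))
    o.append(np.hstack(r))
cv2.imwrite("pics/crop2.png",np.vstack(o))
E
```

```text
[ 0.41322661 -0.02373273  0.30401234]
335 132
323 253
257 135
334 78
323 210
257 135
```

View pics/crop2.png

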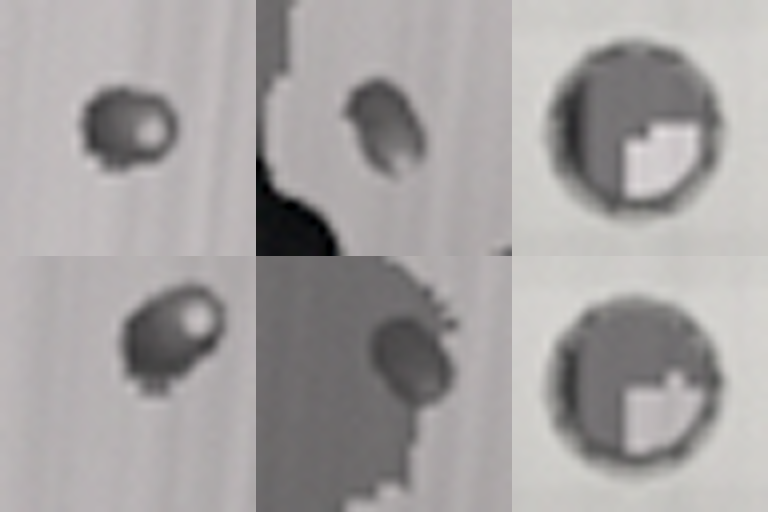

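```bash
python3 - <<'E'
from h import *
c1=cam("wrist");c2=dict(c1);c1["T"]=np.load("w3T.npy");c2["T"]=np.load("w4T.npy")
g=lambda o,x,y:(o[0]-16+x/8-.5,o[1]-16+y/8-.5)
res={}
for n,o1,a,o2,b in(("tip1",(335,132),(155,130),(334,78),(201,52)),("base1",(335,132),(119,128),(334,78),(158,94)),("tip2",(323,253),(147,156),(323,210),(175,125)),("base2",(323,253),(126,113),(323,210),(149,96))):
    P,e=tri([ray(c1,g(o1,*a)),ray(c2,g(o2,*b))]);res[n]=P
    z=.066 if n[0]=="t" else .052
    print(n,P.round(4),np.round(e,4),plane(c1,g(o1,*a),z).round(4),plane(c2,g(o2,*b),z).round(4))
# level in tool frame
m=c1["mount"];K=c1["K"]
for px,z in((g((257,135),123,128),.0045),(np.array((400.5,417))/1.5625-.3,-.0265)):
    d=m[:3,:3]@np.linalg.solve(K,[*px,1]);o=m[:3,3];print("tool",(o+d*(z-o[2])/d[2]).round(4))
E
```

```text
tip1 [0.4816 0.016  0.0694] [0. 0.] [0.4826 0.0158 0.066 ] [0.4825 0.0165 0.066 ]
base1 [0.4836 0.0151 0.0484] [0.0001 0.0001] [0.4827 0.0153 0.052 ] [0.4825 0.0145 0.052 ]
tip2 [ 0.4862 -0.1077  0.0624] [0. 0.] [ 0.485  -0.1057  0.066 ] [ 0.4852 -0.1064  0.066 ]
base2 [ 0.4863 -0.1081  0.0503] [0.0001 0.0001] [ 0.4859 -0.1072  0.052 ] [ 0.4857 -0.1076  0.052 ]
tool [ 0.0633 -0.0007  0.0045]
tool [ 0.0009 -0.0005 -0.0265]
```

```bash
python3 - <<'E'
from h import *
goto([.4846,-.0471,.095],down(np.radians(91.4)))
im=cv2.imread("pics/w4raw.png");print(im[255:325:3,256,1])
E
```

```text
shift [0.1889, 0.2799, 0.2649] turn [-0.0001, -0.0004, 0.0183]
[ 10  19  19  13  17  36 120 142 145 142 142 142 142 140 142   3  10  14
  16  17  12  17  83  29]
```

>>> {"op": "play_rows", "data": {"rows": [[[0.07, 0.12, 0], [0, 0, 0.018]], [[0.14, 0.22, 0], [0, 0, 0.018]], [[0.19, 0.28, 0.05], [0, 0, 0.018]], [[0.19, 0.28, 0.13], [0, 0, 0.018]], [[0.19, 0.28, 0.2], [0, 0, 0.018]], [[0.19, 0.28, 0.265], [0, 0, 0.018]], [[0.19, 0.28, 0.265], [0, 0, 0.018]], [[0.19, 0.28, 0.265], [0, 0, 0.018]], [[0.19, 0.28, 0.265], [0, 0, 0.018]], [[0.19, 0.28, 0.265], [0, 0, 0.018]], [[0.19, 0.28, 0.265], [0, 0, 0.018]], [[0.19, 0.28, 0.265], [0, 0, 0.018]]]}}

```text
time: 6.9
tool_pos: [0.4856, -0.0478, 0.0962]
tcp_rot: [2.194, 2.246, 0.002]
wrist_force: [0.3, -0.8, -4.2]
width: 0.27
grip_force: 50.7
```

```bash
python3 - <<'E'
from h import *
goto([.4846,-.0471,.0875],down(np.radians(91.4)))
c=cam("wrist");im=c["image"][...,::-1];np.save("w5T.npy",c["T"])
s=cam("scene")["image"][...,::-1]
o=np.zeros((600,800,3),np.uint8);o[:600,:400]=cv2.resize(im[105:330,181:331],(400,600),interpolation=2)
o[:400,400:]=cv2.resize(s[165:245,215:295],(400,400),interpolation=2)
cv2.imwrite("pics/crop3.png",o)
E
```

```text
shift [0.003, -0.0042, 0.035] turn [0.0029, 0.0005, -0.0011]
```

View pics/crop3.png

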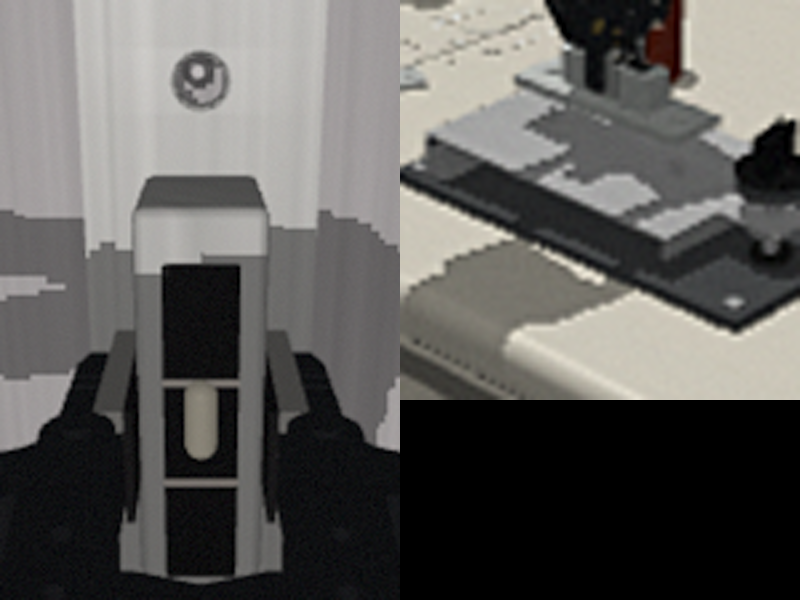

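Through the hole, centred at (201,80) in the crop, the pin tip shows at about (198,72), and the bubble is close to the middle, so the level hangs level.

```bash
python3 - <<'E'
from h import *
c=cam("wrist");c["T"]=np.load("w5T.npy");f=lambda x,y:(181+x/2.667-.5*0.63,105+y/2.667-.3)
z=bot.read_state()["tool_pos"][2]
h=plane(c,f(201,80),z-.0045);print("hole",h)
for q in((198,72),(199,74)):
  for zt in(.066,.068):
    t=plane(c,f(*q),zt);print(q,zt,t,"d",(t-h)[:2].round(4))
E
```

```text
hole [0.48356904 0.01527648 0.09107389]
(198, 72) 0.066 [0.48288246 0.01541371 0.066     ] d [-0.0007  0.0001]
(198, 72) 0.068 [0.48288529 0.01552912 0.068     ] d [-0.0007  0.0003]
(199, 74) 0.066 [0.48313214 0.0149531  0.066     ] d [-0.0004 -0.0003]
(199, 74) 0.068 [0.48313208 0.01507384 0.068     ] d [-0.0004 -0.0002]
```

>>> {"op": "play_rows", "data": {"rows": [[[0, -0.003, 0.02], [0, 0, 0]], [[0, -0.003, 0.045], [0, 0, 0]], [[0, -0.003, 0.06], [0, 0, 0]], [[0, -0.003, 0.075], [0, 0, 0]], [[0, -0.003, 0.09], [0, 0, 0]], [[0, -0.003, 0.105], [0, 0, 0]], [[0, -0.003, 0.115], [0, 0, 0]], [[0, -0.003, 0.115], [0, 0, 0]]]}}

```text
time: 7.72
tool_pos: [0.4842, -0.0476, 0.0658]
tcp_rot: [2.195, 2.248, 0.0]
wrist_force: [0.9, -0.2, -3.1]
width: 0.275
grip_force: 50.7
```

>>> {"op": "play_rows", "data": {"rows": [[[0, 0, 0.004], [0, 0, 0]], [[0, 0, 0.008], [0, 0, 0]], [[0, 0, 0.01], [0, 0, 0]], [[0, 0, 0.01], [0, 0, 0]]]}}

```text
time: 8.05
tool_pos: [0.4842, -0.0476, 0.0639]
tcp_rot: [2.195, 2.247, 0.001]
wrist_force: [1.3, -0.9, -3.2]
width: 0.27
grip_force: 50.8
```

>>> {"op": "play_rows", "data": {"rows": [[[0, 0, 0.003], [0, 0, 0]], [[0, 0, 0.006], [0, 0, 0]], [[0, 0, 0.006], [0, 0, 0]], [[0, 0, 0.006], [0, 0, 0]]]}}

```text
time: 8.38
tool_pos: [0.4842, -0.0476, 0.0624]
tcp_rot: [2.195, 2.247, 0.001]
wrist_force: [2.0, 0.7, -3.0]
width: 0.273
grip_force: 50.8
```

>>> {"op": "play_rows", "data": {"rows": [[[0, 0, 0.003], [0, 0, 0]], [[0, 0, 0.006], [0, 0, 0]], [[0, 0, 0.008], [0, 0, 0]], [[0, 0, 0.008], [0, 0, 0]]]}}

```text
time: 8.72
tool_pos: [0.4843, -0.048, 0.061]
tcp_rot: [2.194, 2.247, -0.0]
wrist_force: [-0.8, -3.1, 4.5]
width: 0.268
grip_force: 52.0
```

>>> {"op": "play_rows", "data": {"rows": [[[0, 0, 0], [0, 0, 0]], [[0, 0, 0], [0, 0, 0]], [[0, 0, 0], [0, 0, 0]], [[0, 0, 0], [0, 0, 0]], [[0, 0, 0], [0, 0, 0]], [[0, 0, 0], [0, 0, 0]]], "claw": 0.1}}

```text
time: 9.22
tool_pos: [0.4838, -0.0476, 0.0601]
tcp_rot: [-2.195, -2.247, 0.0]
wrist_force: [-0.5, 0.1, 0.1]
width: 0.547
grip_force: 0.0
```

>>> {"op": "play_rows", "data": {"rows": [[[0, 0, -0.08], [0, 0, 0]], [[0, 0, -0.2], [0, 0, 0]], [[0, 0, -0.34], [0, 0, 0]], [[-0.1, 0, -0.48], [0, 0, 0]], [[-0.2, 0, -0.6], [0, 0, 0]], [[-0.3, 0, -0.6], [0, 0, 0]], [[-0.36, 0, -0.6], [0, 0, 0]], [[-0.36, 0, -0.6], [0, 0, 0]], [[-0.36, 0, -0.6], [0, 0, 0]], [[-0.36, 0, -0.6], [0, 0, 0]]]}}

```text
time: 10.05
tool_pos: [0.4856, -0.1369, 0.2096]
tcp_rot: [-2.194, -2.246, 0.0]
wrist_force: [-0.3, -0.5, -0.2]
width: 0.549
grip_force: 0.0
```

```bash
python3 - <<'E'
from h import *
c=cam("wrist");im=c["image"][...,::-1].copy();cv2.imwrite("pics/w6raw.png",im);np.save("w6T.npy",c["T"])
s=cam("scene")["image"][...,::-1];cv2.imwrite("pics/s6raw.png",s)
cv2.imwrite("pics/t6raw.png",cam("top")["image"][...,::-1])
o=np.zeros((600,800,3),np.uint8);o[:,:400]=cv2.resize(im[20:320,150:350],(400,600),interpolation=2)
o[:400,400:]=cv2.resize(s[165:245,215:295],(400,400),interpolation=2)
cv2.imwrite("pics/crop4.png",o)
for P in([.4856,-.1986,.1],[.4856,-.1986,.083],[.484,-.046,.09]):q=proj(c,P);print(q,(q-[150,20])*2)
E
```

```text
[255.45411889 248.42031444] [210.90823778 456.84062889]
[255.52017552 241.13193358] [211.04035104 442.26386717]
[257.56036383  95.75523644] [215.12072765 151.51047288]
```

View pics/crop4.png

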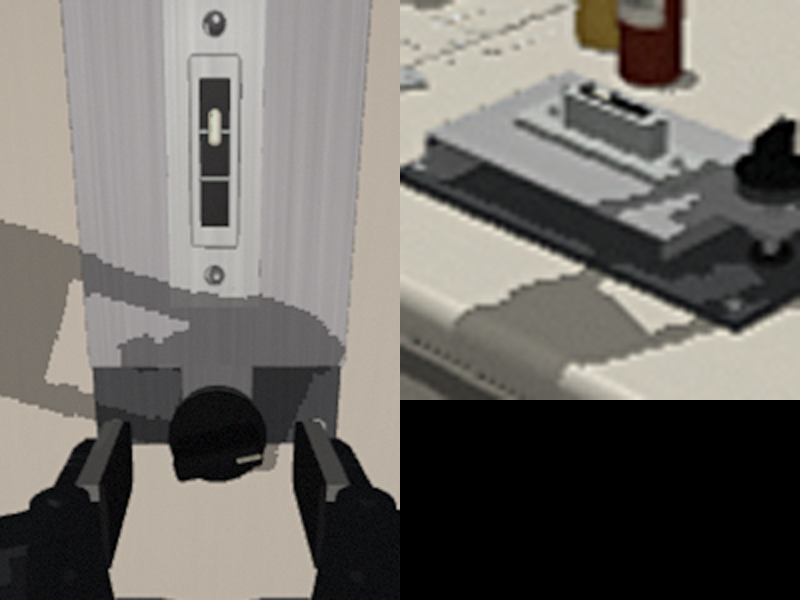

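The level is seated with both pins through its holes, flush in the scene view. The bubble sits about 11 mm towards the hinge, so roughly 1.5 rad clockwise is needed. The knob is at about (217,430) in the crop, and I'll take one closer view for its height and bar angle.

>>> {"op": "play_rows", "data": {"rows": [[[-0.1, 0, 0.06], [0, 0, 0]], [[-0.2, 0, 0.12], [0, 0, 0]], [[-0.22, 0, 0.16], [0, 0, 0]], [[-0.22, 0, 0.16], [0, 0, 0]], [[-0.22, 0, 0.16], [0, 0, 0]], [[-0.22, 0, 0.16], [0, 0, 0]]], "claw": 1}}

```text
time: 10.7
tool_pos: [0.4876, -0.1916, 0.1706]
tcp_rot: [-2.194, -2.248, -0.001]
wrist_force: [0.1, -1.0, 0.1]
width: 0.998
grip_force: 0.0
```

```bash
python3 - <<'E'
from h import *
c=cam("wrist");im=c["image"][...,::-1].copy();cv2.imwrite("pics/w7raw.png",im);np.save("w7T.npy",c["T"])
q=proj(c,[.4856,-.1986,.1]);print(q,bot.read_state()["tool_pos"])
g=lambda a:(np.clip((a/255.)**.45*255,0,255)).astype(np.uint8)
w6=cv2.imread("pics/w6raw.png");t=cv2.imread("pics/t6raw.png")
u,v=[int(x) for x in q];u=max(50,u);v=min(v,334);print(u,v)
o=np.hstack([cv2.resize(g(w6[200:275,220:295]),(400,400),interpolation=2),cv2.resize(g(im[v-50:v+50,u-50:u+50]),(400,400),interpolation=2)])
cv2.imwrite("pics/crop5.png",o)
E
```

```text
[254.21488044 212.79431347] [ 0.48789109 -0.19172651  0.17098265]
254 212
```

View pics/crop5.png

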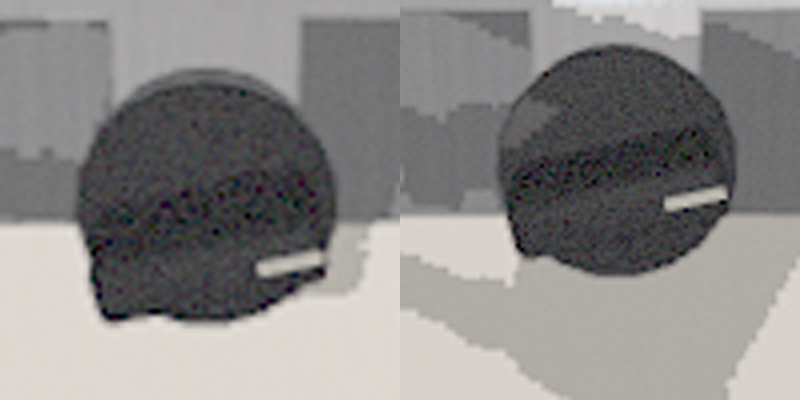

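Knob, in the right-hand crop: flange circle centred at (217,160), with the bar's white mark running from (264,205) to (327,191). In the left-hand crop: circle centred at (206,201), mark from (256,268) to (325,257).

```bash
python3 - <<'E'
from h import *
c1=cam("wrist");c2=dict(c1);c1["T"]=np.load("w6T.npy");c2["T"]=np.load("w7T.npy")
f=lambda x,y:(220+x/5.333-.4,200+y/5.333-.4);g=lambda x,y:(204+x/4-.4,162+y/4-.4)
for n,a,b in(("flange",(206.5,201),(217.5,160)),("m1",(256,268),(264,205)),("m2",(325,257),(327,191)),("end",(103,320),(125,257))):
    P,e=tri([ray(c1,f(*a)),ray(c2,g(*b))]);z=.083 if n=="flange" else .111
    print(n,P.round(4),np.round(e,4),plane(c1,f(*a),z).round(4),plane(c2,g(*b),z).round(4))
p,q=plane(c2,g(264,205),.111),plane(c2,g(327,191),.111);print(np.degrees(np.arctan2(*(q-p)[1::-1])))
# bubble offset
K=c1
l=[plane(c1,(150+214/2-.25,20+y/2-.25),.0905) for y in(130,178,127)];m=(l[0]+l[1])/2;print("bubble",l[2]-m,np.linalg.norm(l[0]-l[1]))
E
```

```text
flange [ 0.4887 -0.1943  0.0819] [0.0001 0.0001] [ 0.4886 -0.1938  0.083 ] [ 0.4888 -0.194   0.083 ]
m1 [ 0.4981 -0.1946  0.11  ] [0.0001 0.0001] [ 0.4979 -0.194   0.111 ] [ 0.4981 -0.1942  0.111 ]
m2 [ 0.5105 -0.1898  0.114 ] [0.0001 0.0001] [ 0.5109 -0.1914  0.111 ] [ 0.5108 -0.1909  0.111 ]
end [ 0.469  -0.2082  0.1069] [0.0005 0.0005] [ 0.4688 -0.2059  0.111 ] [ 0.4698 -0.2064  0.111 ]
14.78962176639208
bubble [-0.00028818  0.01178517  0.        ] 0.021016877890239715
```

>>> {"op": "play_rows", "data": {"rows": [[[0, 0, 0], [0, 0, -0.12]], [[0, 0, 0], [0, 0, -0.27]], [[0, 0, 0], [0, 0, -0.42]], [[0, 0, 0], [0, 0, -0.57]], [[0, 0, 0], [0, 0, -0.72]], [[0, 0, 0], [0, 0, -0.87]], [[0, 0, 0], [0, 0, -1]], [[0, 0, 0], [0, 0, -1]]]}}

```text
time: 11.47
tool_pos: [0.488, -0.1921, 0.1713]
tcp_rot: [1.162, 2.917, 0.0]
wrist_force: [0.3, 0.6, 1.1]
width: 1.002
grip_force: 0.0
```

>>> {"op": "play_rows", "data": {"rows": [[[0, 0, 0], [0, 0, -0.12]], [[0, 0, 0], [0, 0, -0.27]], [[0, 0, 0], [0, 0, -0.42]], [[0, 0, 0], [0, 0, -0.57]], [[0, 0, 0], [0, 0, -0.72]], [[0, 0, 0], [0, 0, -0.87]], [[0, 0, 0], [0, 0, -1]], [[0, 0, 0], [0, 0, -1]], [[0, 0, 0], [0, 0, -1]]]}}

```text
time: 12.22
tool_pos: [0.4877, -0.1923, 0.1708]
tcp_rot: [-0.031, 3.141, -0.0]
wrist_force: [0.0, -0.8, 0.6]
width: 0.997
grip_force: 0.0
```

```bash
python3 - <<'E'
from h import *
goto([.4888,-.1942,.12],down(np.radians(194.8)));print(bot.read_state()["q"])
E
```

```text
shift [-0.004, -0.0076, 0.2033] turn [-0.0005, 0.001, -0.3041]
[-4.23138902e-01  2.53591776e-02  1.99067048e+00  7.38192337e-05
  1.12469612e+00 -2.01340723e+00]
```

>>> {"op": "play_rows", "data": {"rows": [[[-0.004, -0.0076, 0.05], [0, 0, -0.14]], [[-0.004, -0.0076, 0.1], [0, 0, -0.28]], [[-0.004, -0.0076, 0.16], [0, 0, -0.304]], [[-0.004, -0.0076, 0.23], [0, 0, -0.304]], [[-0.004, -0.0076, 0.29], [0, 0, -0.304]], [[-0.004, -0.0076, 0.33], [0, 0, -0.304]], [[-0.004, -0.0076, 0.341], [0, 0, -0.304]], [[-0.004, -0.0076, 0.341], [0, 0, -0.304]], [[-0.004, -0.0076, 0.341], [0, 0, -0.304]]], "claw": 0.6}}

```text
time: 12.97
tool_pos: [0.489, -0.1946, 0.0856]
tcp_rot: [-0.41, 3.114, -0.001]
wrist_force: [0.0, -0.5, 0.1]
width: 0.798
grip_force: 0.0
```

>>> {"op": "play_rows", "data": {"rows": [[[0, 0, 0], [0, 0, 0]], [[0, 0, 0], [0, 0, 0]], [[0, 0, 0], [0, 0, 0]], [[0, 0, 0], [0, 0, 0]], [[0, 0, 0], [0, 0, 0]], [[0, 0, 0], [0, 0, 0]], [[0, 0, 0], [0, 0, 0]], [[0, 0, 0], [0, 0, 0]], [[0, 0, 0], [0, 0, 0]], [[0, 0, 0], [0, 0, 0]]], "claw": -1, "newtons": 60}}

```text
time: 13.8
tool_pos: [0.4895, -0.1964, 0.086]
tcp_rot: [-0.412, 3.113, -0.006]
wrist_force: [0.1, -4.0, 0.3]
width: 0.15
grip_force: 60.0
```

>>> {"op": "play_rows", "data": {"rows": [[[0, -0.004, 0.01], [0, 0, 0]], [[0, -0.008, 0.02], [0, 0, 0]], [[0, -0.008, 0.028], [0, 0, 0]], [[0, -0.008, 0.032], [0, 0, 0]], [[0, -0.008, 0.032], [0, 0, 0]], [[0, -0.008, 0.032], [0, 0, 0]]]}}

```text
time: 14.3
tool_pos: [0.4896, -0.1966, 0.0804]
tcp_rot: [-0.411, 3.114, -0.0]
wrist_force: [-9.2, 1.8, 22.2]
width: 0.153
grip_force: 63.6
```

>>> {"op": "play_rows", "data": {"rows": [[[0, 0, 0], [0, 0, 0.05]], [[0, 0, 0], [0, 0, 0.12]], [[0, 0, 0], [0, 0, 0.2]], [[0, 0, 0], [0, 0, 0.28]], [[0, 0, 0], [0, 0, 0.36]], [[0, 0, 0], [0, 0, 0.44]], [[0, 0, 0], [0, 0, 0.52]], [[0, 0, 0], [0, 0, 0.6]], [[0, 0, 0], [0, 0, 0.68]], [[0, 0, 0], [0, 0, 0.76]], [[0, 0, 0], [0, 0, 0.84]], [[0, 0, 0], [0, 0, 0.92]], [[0, 0, 0], [0, 0, 0.98]], [[0, 0, 0], [0, 0, 0.98]], [[0, 0, 0], [0, 0, 0.98]]]}}

```text
time: 15.55
tool_pos: [0.4897, -0.1967, 0.0804]
tcp_rot: [0.788, 3.04, -0.0]
wrist_force: [-7.6, 2.2, 22.3]
width: 0.154
grip_force: 63.4
```

```bash
cat > bub.py <<'E'
from h import *
# bubble position in scene/top: profile along the vial
def prof(n):
    c=cam(n);g=cv2.cvtColor(c["image"],cv2.COLOR_RGB2GRAY).astype(np.float32)
    m=np.array([.484,-.0465,.0905]);d=np.array([-.0236,.9997,0]);w=np.array([.9997,.0236,0])
    ts=np.arange(-.036,.0361,.002);ws=np.arange(-.004,.0041,.002)
    u=np.array([[proj(c,m+d*t+w*k) for k in ws] for t in ts]).astype(np.float32)
    v=cv2.remap(g,u[...,0],u[...,1],cv2.INTER_LINEAR);return np.c_[ts*1000,v.max(1)].round().astype(int)
for n in("top","scene"):print(n,[int(x) for x in prof(n)[:,1]])
c=cam("wrist");cv2.imwrite("pics/w8raw.png",c["image"][...,::-1]);print("wrist",proj(c,[.484,-.0465,.0905]))
E
python3 bub.py; python3 - <<'E'
from workcell import bot
print(bot.read_state()["q"])
E
```

```text
top [106, 77, 58, 48, 49, 52, 49, 51, 51, 51, 66, 94, 85, 69, 59, 55, 57, 102, 140, 142, 142, 141, 143, 126, 97, 73, 62, 61, 60, 59, 62, 67, 77, 113, 148, 152, 155]
scene [159, 154, 145, 143, 149, 162, 167, 164, 162, 155, 147, 143, 139, 137, 138, 140, 144, 183, 190, 194, 207, 216, 204, 191, 176, 164, 166, 162, 160, 153, 150, 157, 166, 172, 177, 179, 178]
wrist [525.49224027 105.500585  ]
[-4.29068107e-01  1.32306865e-01  2.06087831e+00  6.23446879e-05
  9.47229686e-01 -1.49275307e+00]
```

>>> {"op": "play_rows", "data": {"rows": [[[0, 0, 0], [0, 0, 0.05]], [[0, 0, 0], [0, 0, 0.12]], [[0, 0, 0], [0, 0, 0.2]], [[0, 0, 0], [0, 0, 0.28]], [[0, 0, 0], [0, 0, 0.36]], [[0, 0, 0], [0, 0, 0.44]], [[0, 0, 0], [0, 0, 0.52]], [[0, 0, 0], [0, 0, 0.6]], [[0, 0, 0], [0, 0, 0.68]], [[0, 0, 0], [0, 0, 0.76]], [[0, 0, 0], [0, 0, 0.84]], [[0, 0, 0], [0, 0, 0.92]], [[0, 0, 0], [0, 0, 0.98]], [[0, 0, 0], [0, 0, 0.98]], [[0, 0, 0], [0, 0, 0.98]]]}}

```text
time: 16.95
tool_pos: [0.4898, -0.1968, 0.0804]
tcp_rot: [1.871, 2.522, 0.0]
wrist_force: [-8.1, 2.1, 21.2]
width: 0.157
grip_force: 63.4
```

>>> {"op": "play_rows", "data": {"rows": [[[0, 0, 0], [0, 0, 0]], [[0, 0, 0], [0, 0, 0]], [[0, 0, 0], [0, 0, 0]], [[0, 0, 0], [0, 0, 0]], [[0, 0, 0], [0, 0, 0]], [[0, 0, 0], [0, 0, 0]], [[0, 0, 0], [0, 0, 0]], [[0, 0, 0], [0, 0, 0]], [[0, 0, 0], [0, 0, 0]], [[0, 0, 0], [0, 0, 0]], [[0, 0, 0], [0, 0, 0]], [[0, 0, 0], [0, 0, 0]]]}}

```text
time: 17.95
tool_pos: [0.4898, -0.1968, 0.0804]
tcp_rot: [1.871, 2.522, 0.0]
wrist_force: [-7.6, 1.8, 21.7]
width: 0.151
grip_force: 63.4
```

```bash
python3 bub.py
```

```text
top [124, 90, 71, 62, 61, 62, 64, 65, 62, 60, 62, 74, 69, 74, 133, 155, 159, 156, 156, 157, 132, 100, 87, 79, 70, 65, 61, 61, 61, 61, 62, 64, 68, 108, 147, 151, 155]
scene [162, 155, 147, 149, 153, 156, 151, 133, 122, 123, 134, 151, 156, 152, 177, 208, 207, 197, 194, 191, 188, 186, 183, 185, 175, 163, 151, 137, 129, 133, 139, 156, 163, 166, 170, 172, 174]
wrist [351.43276429 -71.41471333]
```

```bash
cat > b2.py <<'E'
from h import *
c=cam("top")
def pr(im):
    g=cv2.cvtColor(im,cv2.COLOR_RGB2GRAY).astype(np.float32)
    m=np.array([.484,-.0465,.0905]);d=np.array([-.0236,.9997,0]);w=np.array([.9997,.0236,0])
    ts=np.arange(-.036,.0361,.0005);ws=np.arange(-.006,.0061,.001)
    u=np.array([[proj(c,m+d*t+w*k) for k in ws] for t in ts]).astype(np.float32)
    v=np.sort(cv2.remap(g,u[...,0],u[...,1],cv2.INTER_CUBIC),1)[:,-4:].mean(1)
    ts=ts*1000;s=(ts>-25)&(ts<24);b=np.percentile(v[s],20);p=np.percentile(v[s],98);x=ts[s];y=v[s];h=x[y>(b+p)/2]
    k=y>b+.35*(p-b);return "edges %.1f %.1f mid %.2f centroid %.2f"%(h[0],h[-1],(h[0]+h[-1])/2,np.average(x[k],weights=y[k]-b)), [int(a) for a in v[::4]]
t=cv2.imread("pics/t6raw.png")[...,::-1].copy()
for im in(t,c["image"]):print(*pr(im))
E
python3 b2.py
```

```text
edges -25.0 -12.0 mid -18.50 centroid -17.92 [98, 78, 68, 69, 70, 71, 70, 71, 73, 72, 71, 72, 66, 64, 61, 59, 60, 61, 58, 51, 49, 53, 55, 57, 60, 62, 63, 61, 61, 63, 62, 62, 81, 117, 146, 149, 152]
edges -8.0 4.0 mid -2.00 centroid -2.01 [131, 107, 87, 84, 84, 84, 83, 84, 89, 90, 92, 93, 84, 86, 130, 160, 153, 154, 157, 160, 129, 98, 99, 94, 86, 81, 80, 82, 83, 82, 81, 81, 82, 116, 151, 155, 157]
```

>>> {"op": "play_rows", "data": {"rows": [[[0, 0, -0.01], [0, 0, 0]], [[0, 0, -0.02], [0, 0, 0]], [[0, 0, -0.032], [0, 0, 0]], [[0, 0, -0.032], [0, 0, 0]]]}}

```text
time: 18.48
tool_pos: [0.4897, -0.1967, 0.0857]
tcp_rot: [1.871, 2.521, 0.001]
wrist_force: [0.3, -1.4, 1.9]
width: 0.149
grip_force: 60.5
```

>>> {"op": "play_rows", "data": {"rows": [[[0, 0, 0], [0, 0, 0]], [[0, 0, 0], [0, 0, 0]], [[0, 0, 0], [0, 0, 0]], [[0, 0, 0], [0, 0, 0]], [[0, 0, -0.1], [0, 0, 0]], [[0, 0, -0.25], [0, 0, 0]], [[0, 0, -0.4], [0, 0, 0]], [[0.12, 0, -0.5], [0, 0, 0]], [[0.2, 0, -0.5], [0, 0, 0]], [[0.2, 0, -0.5], [0, 0, 0]], [[0.2, 0, -0.5], [0, 0, 0]], [[0.2, 0, -0.5], [0, 0, 0]], [[0.2, 0, -0.5], [0, 0, 0]], [[0.2, 0, -0.5], [0, 0, 0]]], "claw": 0.3}}

```text
time: 19.65
tool_pos: [0.4741, -0.149, 0.2088]
tcp_rot: [-1.872, -2.521, 0.001]
wrist_force: [-0.2, -0.5, -0.6]
width: 0.647
grip_force: 0.0
```

```bash
cat > b3.py <<'E'
from h import *
c=cam("wrist");cv2.imwrite("pics/w9raw.png",c["image"][...,::-1]);print(proj(c,[.484,-.0465,.0905]))
g=cv2.cvtColor(c["image"],cv2.COLOR_RGB2GRAY).astype(np.float32)
m=np.array([.484,-.0465,.0905]);d=np.array([-.0236,.9997,0]);w=np.array([.9997,.0236,0])
ts=np.arange(-.042,.0421,.001)
def line(k):
    u=np.array([proj(c,m+d*t+w*k) for t in ts]).astype(np.float32)
    return cv2.remap(g,u[None,:,0],u[None,:,1],cv2.INTER_LINEAR)[0].astype(int).tolist()
for k in(-.008,-.0045,-.0025,0,.0025,.0045,.008):print(k,line(k))
E
python3 b3.py
```

```text
[299.21283167  90.94230259]
-0.008 [138, 178, 187, 186, 186, 185, 186, 186, 187, 172, 146, 145, 156, 149, 155, 145, 146, 141, 143, 150, 147, 145, 140, 142, 142, 148, 141, 144, 155, 147, 133, 141, 140, 136, 146, 148, 150, 141, 142, 136, 140, 147, 143, 139, 139, 139, 138, 143, 136, 147, 148, 134, 136, 158, 127, 123, 139, 131, 127, 140, 130, 138, 142, 128, 140, 146, 126, 133, 136, 135, 151, 140, 144, 138, 147, 170, 183, 182, 181, 181, 180, 182, 181, 167, 149]
-0.0045 [140, 177, 190, 191, 190, 189, 190, 190, 187, 130, 48, 43, 45, 46, 47, 47, 48, 48, 47, 47, 47, 48, 47, 47, 47, 48, 48, 47, 48, 45, 44, 149, 151, 73, 43, 45, 43, 42, 53, 51, 41, 51, 49, 41, 50, 47, 43, 53, 49, 43, 43, 43, 150, 150, 44, 44, 46, 47, 48, 45, 46, 46, 48, 47, 47, 47, 48, 48, 47, 46, 47, 49, 46, 45, 47, 139, 187, 185, 184, 184, 183, 184, 184, 170, 163]
-0.0025 [140, 181, 188, 186, 186, 188, 187, 187, 183, 121, 49, 44, 45, 44, 46, 46, 45, 45, 46, 46, 45, 45, 45, 47, 45, 47, 46, 45, 45, 43, 43, 136, 157, 57, 39, 74, 131, 165, 168, 168, 174, 170, 168, 173, 168, 167, 171, 168, 171, 145, 81, 36, 164, 158, 68, 42, 45, 4
[... 981 characters left out ...]
7, 39, 39, 37, 38, 38, 37, 37, 35, 64, 150, 143, 55, 37, 37, 38, 38, 38, 36, 37, 37, 37, 38, 38, 37, 39, 36, 38, 39, 37, 40, 159, 147, 46, 38, 39, 40, 39, 40, 40, 40, 39, 41, 40, 40, 40, 39, 39, 39, 40, 39, 40, 39, 40, 138, 180, 178, 177, 177, 178, 178, 178, 170, 164]
0.008 [132, 170, 186, 186, 184, 185, 184, 184, 184, 185, 185, 186, 187, 186, 185, 186, 185, 187, 187, 184, 185, 186, 185, 185, 186, 184, 184, 184, 186, 184, 184, 185, 183, 183, 184, 184, 183, 184, 182, 184, 183, 184, 186, 182, 183, 182, 183, 182, 184, 182, 183, 182, 181, 183, 182, 182, 182, 181, 182, 184, 182, 183, 183, 181, 182, 183, 182, 183, 183, 182, 183, 182, 182, 183, 181, 181, 181, 181, 181, 181, 180, 179, 180, 168, 160]
```

The bubble is at +0.6 mm from the middle, between the lines. I'll regrip, push down and add a small trim turn.

>>> {"op": "play_rows", "data": {"rows": [[[-0.1, 0, 0], [0, 0, 0]], [[-0.2, 0, 0], [0, 0, 0]], [[-0.2, 0, 0], [0, 0, 0]], [[-0.2, 0, 0.1], [0, 0, 0]], [[-0.2, 0, 0.22], [0, 0, 0]], [[-0.2, 0, 0.34], [0, 0, 0]], [[-0.2, 0, 0.43], [0, 0, 0]], [[-0.2, 0, 0.48], [0, 0, 0]], [[-0.2, 0, 0.5], [0, 0, 0]], [[-0.2, 0, 0.5], [0, 0, 0]], [[-0.2, 0, 0.5], [0, 0, 0]]]}}

```text
time: 20.62
tool_pos: [0.4898, -0.1968, 0.0859]
tcp_rot: [1.872, 2.522, 0.0]
wrist_force: [-0.3, -0.1, 0.2]
width: 0.649
grip_force: 0.0
```

>>> {"op": "play_rows", "data": {"rows": [[[0, 0, 0], [0, 0, 0]], [[0, 0, 0], [0, 0, 0]], [[0, 0, 0], [0, 0, 0]], [[0, 0, 0], [0, 0, 0]], [[0, 0, 0], [0, 0, 0]], [[0, 0, 0], [0, 0, 0]], [[0, 0, 0], [0, 0, 0]], [[0, 0, 0], [0, 0, 0]], [[0, 0, 0], [0, 0, 0]], [[0, 0, 0], [0, 0, 0]]], "claw": -1, "newtons": 60}}

```text
time: 21.45
tool_pos: [0.4896, -0.1968, 0.0854]
tcp_rot: [1.871, 2.522, 0.0]
wrist_force: [0.8, -1.4, 2.9]
width: 0.152
grip_force: 61.0
```

>>> {"op": "play_rows", "data": {"rows": [[[0, 0, 0.01], [0, 0, 0]], [[0, 0, 0.02], [0, 0, 0]], [[0, 0, 0.028], [0, 0, 0]], [[0, 0, 0.032], [0, 0, 0]], [[0, 0, 0.032], [0, 0, 0]], [[0, 0, 0.032], [0, 0, 0]]]}}

```text
time: 21.95
tool_pos: [0.4898, -0.1969, 0.0809]
tcp_rot: [1.871, 2.522, -0.0]
wrist_force: [-8.9, 1.6, 27.5]
width: 0.152
grip_force: 64.6
```

>>> {"op": "play_rows", "data": {"rows": [[[0, 0, 0], [0, 0, 0.05]], [[0, 0, 0], [0, 0, 0.1]], [[0, 0, 0], [0, 0, 0.1]], [[0, 0, 0], [0, 0, 0.1]], [[0, 0, 0], [0, 0, 0.1]], [[0, 0, 0], [0, 0, 0.1]], [[0, 0, 0], [0, 0, 0.1]], [[0, 0, 0], [0, 0, 0.1]], [[0, 0, 0], [0, 0, 0.1]], [[0, 0, 0], [0, 0, 0.1]], [[0, 0, 0], [0, 0, 0.1]], [[0, 0, 0], [0, 0, 0.1]], [[0, 0, 0], [0, 0, 0.1]], [[0, 0, 0], [0, 0, 0.1]], [[0, 0, 0], [0, 0, 0.1]], [[0, 0, 0], [0, 0, 0.1]]]}}

```text
time: 23.28
tool_pos: [0.4897, -0.1969, 0.0809]
tcp_rot: [1.969, 2.447, -0.0]
wrist_force: [-9.2, 1.6, 27.2]
width: 0.152
grip_force: 64.6
```

```bash
python3 b2.py | tail -1; python3 -c "
from workcell import bot
s=bot.read_state();print(s['wrist_force'],s['grip_force'],s['tool_pos'],s['q'])"
```

```text
edges -8.0 3.5 mid -2.25 centroid -2.31 [137, 110, 90, 85, 83, 83, 82, 87, 92, 90, 92, 95, 90, 93, 130, 155, 152, 154, 153, 152, 113, 93, 98, 94, 86, 83, 82, 80, 80, 80, 80, 81, 82, 116, 152, 157, 158]
[-8.36573412  1.01631787 27.73566077] 64.5941162109375 [ 0.48973444 -0.19689822  0.08088537] [-4.29244086e-01  1.31835628e-01  2.06037521e+00 -4.11744865e-04
  9.48201988e-01 -6.44516785e-01]
```

The top camera shows the bubble moved a further 0.3 mm towards the knob, so it is now about 0.3 mm from the middle. The knob is pressed with 27 N and gripped with 64 N, so I'm handing the job in.

```bash
python3 -c "
from workcell import bot
print(bot.finish_job())"
```

```text
the job is handed in; nothing more can be done
None
```

The job is handed in: the level lies flush on the deck over both pins, the bubble is about 0.3 mm from the middle between the lines, and the arm still grips the knob and holds it fully down.

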